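# Turn out the chocolate and shut it in the keeping drawer

## Robot

A 6-joint arm with a two-finger parallel gripper is mounted at the origin on the work surface. World frame = base frame: x ahead of the robot, y to its left, z up, the work surface at z = 0. Lengths are in mm, angles in rad, forces in N, time in s.
With the tool pointing down it reaches from about 250 to 800 mm from the base axis. Payload 3.9 kg.
Tool frame: the origin (TCP) lies between the finger pads; the fingertips stand 11 mm ahead of it and the grasp point (between the pads) lies 8 mm behind it; z points along the fingers, y is the line along which they close (so a half turn about z gives the same grasp; the last joint's range is limited). The gripper opens to 85 mm and grips with 20 to 120 N. Pads are 22 mm wide; open, the fingers measure 114 mm over their backs; the gripper's body (76 mm by 85 mm) begins 54 mm behind the grasp point. The pads swing forward as they close: fully open they stand 13 mm farther back than shut.
Start: joints at [1.138, 0.26, -0.138, 1.173, 0, 1.571], TCP at [220.187, 476.585, 242.304] pointing down, gripper open.
Joint ranges: [-2.78, 2.78], [-0.83, 1.72], [-1.28, 1.37], [-1.9, 2.12], [-1.57, 1.48], [-3.14, 3.14]. Speed limits (rad/s): [2.57, 2.57, 3.14, 3.14, 3.14, 3.14].

## Interface

Orientations are given as a rotation vector (axis times angle).
In Python, from workcell import get_state, read_camera, sign_off gives the robot as it stands.
- The arm moves only by the tool play_rows, never from a script. Its argument "series" is a list of rows, each a list of 7 numbers: the shift along the tool's x, y, z as a fraction of full scale, then the turn, a rotation vector about the tool's x, y, z as a fraction of full scale, then the opening, from 0 (shut) to 1 (fully open). A call has 1 to 8 rows; each row is the pose to reach, as a shift and turn from the pose commanded when the call began, along the tool's axes at that moment, turning the shorter way round; what a row does not reach only later rows make up. Full scale, the value 1, is 100 cm for a shift and 360 degrees for a turn. A row lasts 1/12 s, in which the tool goes at most 41.7 mm and 7.16 degrees, less where a joint would pass 70% of its speed; a pose out of reach is approached as far as the arm can. A call with a number of a shift or a turn outside -1 to 1 is refused whole. A call with a gripper value outside its range is refused whole. The fingers move at their own pace and stop on an object; "force" is the grip in N (left out, the last holds). Time passes only in rows, so rows that repeat a pose let the fingers close. It gives the time, the measured TCP pose, the force, the opening and the grip force at its end, in the units of the state.
- get_state(): the state, without advancing time (a new reading comes with each control period).
- read_camera(name): name is "side" or "top"; returns a dict with "img" (384x512x3 uint8, red, green, blue), "fx", "fy", "cx", "cy" (pixels), "T" (4x4, takes a point from camera to world coordinates). Camera axes: x right, y down, z forward; pixel columns grow to the right and rows downward; lengths in mm; the calibration is good to about 2 mm. A picture is of the moment at which its call begins. There is no depth.
- sign_off(): hands the job in; it is judged then, once.
The state is a dict: "clock": time; "joints": joint angles; "dq": joint speeds; "tau": joint torques, N m; "tool_pos": TCP position; "ee_rot": TCP orientation; "ft_force": force on the tool from outside, world axes, zero at the start; "torque": the same for the moment, N m; "width": finger opening in mm; "gripper_force": force on a finger pad.
Only numpy, scipy, OpenCV 4.12 (cv2) and the standard library are available. Lean on these libraries where they do the work, as an engineer would, in place of code of your own. Each camera call takes 0.05 s, during which the arm holds its last target. There are 200 camera calls.

## Task

The chocolate slab has set flush in its blue mould, which has a finger well at one end and a ramp at the other to slide it out by. Take it out, lay it flat and scored side up in the open drawer of the dark wooden box without dropping it, and then push the drawer home until it clicks in at its detent, without ramming it. Leave the mug, the pepper mill and the little bowl where they are.

Things in the scene. Friction and masses are not known exactly. Their poses are not given: they have to be found in the camera images.
- slab: Dark brown chocolate slab, rigid block 90 x 44 x 18 mm (x, y, z), about 100 g, scored into squares on top. Origin: centre of its underside, z up. It starts flush in the mould, axes as the mould's, 2 mm of play at each long side. Pushed along mould +x its leading end climbs the ramp; it then stays leaning there on the ramp's top edge by friction, and topples over it after about 75 mm of push.
- mould: Light blue mould, fixed, 190 x 84 x 30 mm (x, y, z). Origin: centre of its underside, z up. Cavity 48 mm wide, floor at z = 12 mm, rim at 30 mm. Along its x, in mm: end wall -95 to -87; empty finger well, as wide and deep as the cavity, -87 to -47; slab -47 to 43, its end face bare to the well; ramp from the floor at 44 up at 30 degrees to the rim at 75; flat land at rim height 75 to 95.
- keepbox: Dark wooden keeping box, fixed, 220 mm deep (x), 210 wide (y), 85 high, with one drawer. Origin: on the worktop under the middle of its front edge; the box reaches from 0 to +220 mm along its x, the drawer slides out along -x. Its roof covers whatever part of the drawer is behind x = 0.
- drawer (a joint): How far the drawer is out (m): 0 fully home, 0.155 fully out; starts 0.13 to 0.15 out. About 1.5 N of friction. Between 0.012 and 0.005 a sprung ball resists the push, about 10 N at most; past that the drawer snaps home to a hard stop at 0 and is held.
- drawer_handle (a point): Middle of the drawer's steel bar handle: it runs 100 mm along the box's y, 42 mm above the worktop, its centre 35 mm in front of the drawer's front panel (12 mm thick, 210 wide, top edge at 79 mm). Moves with the drawer; axes as the box's.
- drawer_floor (a point): Centre of the drawer's inner floor, 14 mm above the worktop; axes as the box's. Inside, the drawer is 191 mm long (x) and 172 wide (y), side walls up to 60 mm above the worktop; the inner face of its front panel lies 95 mm to -x of this point. Moves with the drawer.
- mug: Blue mug, 76 mm across, 90 mm high, handle at its +y; origin centre of its underside. Leave alone.
- mill: Wooden pepper mill, 56 mm across, 130 mm high; origin centre of its underside. Leave alone.
- ramekin: Small white bowl, 72 mm across, 40 mm high; origin centre of its underside. Leave alone.
Not all that is in view belongs to the job. What is shaped like the mould but purple or yellow is not meant. There is more than one size of the slab; the job needs the larger.

How it is judged (in metres and radians):
On the way, in this order (a step that is already met when the one before it is completed fails the run):
1. the slab is lifted clear of the mould (z of slab in the frame of mould above 0.04 m and contact force between slab and mould below 0.1 N), for 0.1 s.
2. the slab lies flat, scored side up, in the open drawer, let go (x of slab in the frame of drawer_floor between -0.09 and 0.09 m and y of slab in the frame of drawer_floor between -0.08 and 0.08 m and z of slab in the frame of drawer_floor between -0.005 and 0.008 m and angle between slab's own z axis and vertical below 0.15 rad and contact force between the fingers and slab below 0.1 N and linear speed of slab below 0.02 m/s and value of joint drawer above 0.08 m), for 0.2 s.
3. the drawer is home at its detent (value of joint drawer below 0.003 m), for 0.2 s.
At the end, for the whole second after the job is handed in: The drawer is home (less than 3 mm out), the slab lies at rest in it, flat on its floor within 0.15 rad, scored side up, and untouched (x of slab in the frame of drawer_floor between -0.09 and 0.09 m and y of slab in the frame of drawer_floor between -0.08 and 0.08 m and z of slab in the frame of drawer_floor between -0.005 and 0.008 m and angle between slab's own z axis and vertical below 0.15 rad and contact force between the fingers and slab below 0.1 N and linear speed of slab below 0.02 m/s and value of joint drawer below 0.003 m).
It fails at once if the slab is dropped: it moves faster than 0.7 m/s (a fall of 25 mm) with no finger on it (linear speed of slab above 0.7 m/s and contact force between the fingers and slab below 0.05 N).
It fails at once if the drawer is rammed: the robot presses on the drawer or its box with more than 60 N (contact force between the arm and keepbox above 60 N).
It fails at once if the mug, mill or bowl is shifted by more than 30 mm (distance of any of mug, mill, ramekin from where it was at the start of the episode above 0.03 m).
It also fails if it takes over 67 s, if anything falls off the work surface, if the arm or the gripper's body presses on something with over 40 N, if the wrist force passes 120 N, or if a joint passes its speed limit or range.

## Working session

There is one attempt and no reset: what is moved stays moved. The work goes in short steps, Python scripts to look and compute and a tool call to move; the robot and the scene stay as the last step left them, time stands still between calls to the robot, and variables do not carry over. Pictures are saved under pics/ and viewed, at most 10 in all, crops included, and the job is handed in when it is done.

Besides the shell and the picture viewer there is one more tool, called after ">>>" by a JSON object that holds its "method" and its "body". play_rows: Moves the arm, as the interface text tells. Shift numbers are shares of 100 cm and turn numbers shares of 360 degrees, none past 1 either way. Its arguments: {"type":"object","properties":{"series":{"type":"array","items":{"type":"array","items":{"type":"number","minimum":-1,"maximum":1}}},"force":{"type":"number"}},"required":["series"]}

```bash
ls; mkdir -p pics
python3 - <<'E'
from workcell import *
import cv2,numpy as np
s=get_state();print(s)
for n in("side","top"):
    c=read_camera(n);cv2.imwrite(f"pics/{n}0.png",cv2.resize(c["img"][:,:,::-1],None,fx=1.5,fy=1.5,interpolation=cv2.INTER_CUBIC));np.save(f"{n}0.npy",c,allow_pickle=True);print(n,c["fx"],c["fy"],c["cx"],c["cy"],c["T"].round(3).tolist())
E
```

```text
pics
{'clock': 0.0, 'joints': array([ 1.13799409e+00,  2.60652420e-01, -1.39353297e-01,  1.17269799e+00,
       -1.24626009e-05,  1.57077928e+00]), 'dq': array([ 0.00030387, -0.00127294,  0.0011027 , -0.00101075,  0.00069865,
       -0.00089734]), 'tau': array([-3.07440394e-03, -4.05677354e+01,  2.53922027e+01,  1.87312730e-02,
       -4.40481399e-04,  4.03356410e-06]), 'tool_pos': array([219.9242824 , 475.99984247, 241.48741356]), 'ee_rot': array([-6.74438657e-01, -3.06793605e+00,  2.93005013e-03]), 'ft_force': array([-0.0437838 , -1.42920071, -0.78829483]), 'torque': array([ 0.01009277, -0.00061019,  0.01092679]), 'gripper_force': 0.0, 'width': 85.50813399054383}
side 375.10349285620777 375.10349285620777 255.32857167568707 192.5423784205044 [[1.0, 0.009, 0.019, 460.648], [-0.008, -0.681, 0.732, -931.627], [0.02, -0.732, -0.681, 926.32], [0.0, 0.0, 0.0, 1.0]]
top 402.6264527975497 402.6264527975497 261.08341493581395 190.06697548463006 [[-0.016, -0.984, 0.178, 291.756], [-1.0, 0.019, 0.017, 0.34], [-0.02, -0.177, -0.984, 1246.636], [0.0, 0.0, 0.0, 1.0]]
```

View pics/side0.png

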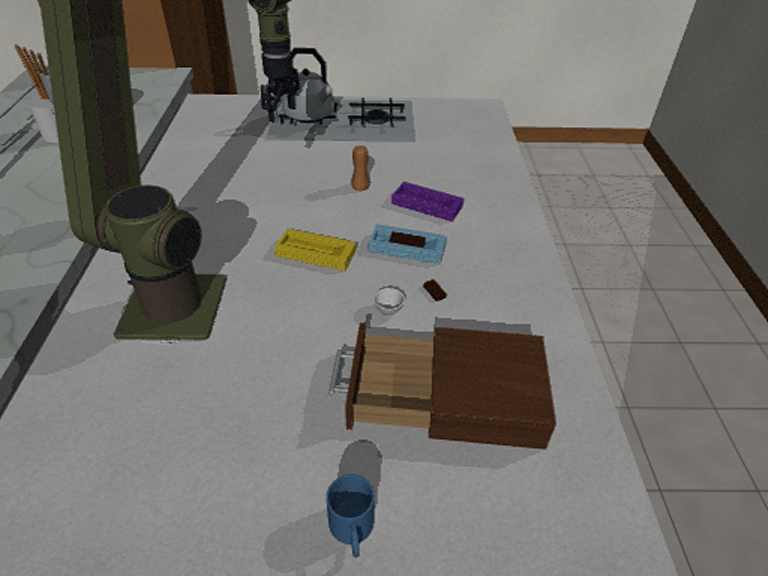

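View pics/top0.png

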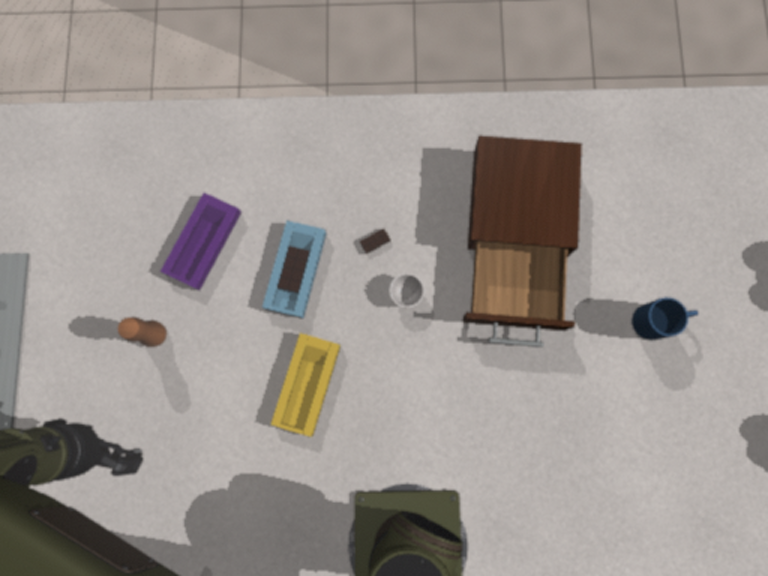

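The side view shows the blue mould at about (407,243) with the slab in it. The open drawer is at (395,380), and its handle at (343,370) faces the robot. The top view has the mould at (294,268), the drawer floor at (520,283) and the bowl at (406,290). The small slab at (374,241) is the decoy. Next I'll measure these.

```bash
cat > h.py <<'E'
import numpy as np,cv2
def ray(c,p):
    T=c["T"];d=T[:3,:3]@np.array([(p[0]-c["cx"])/c["fx"],(p[1]-c["cy"])/c["fy"],1.]);return T[:3,3],d
def onz(c,p,z):
    o,d=ray(c,p);return o+d*(z-o[2])/d[2]
def proj(c,P):
    q=np.linalg.inv(c["T"])@np.append(P,1);return np.array([c["cx"]+c["fx"]*q[0]/q[2],c["cy"]+c["fy"]*q[1]/q[2]])
def tri(c1,p1,c2,p2):
    o1,d1=ray(c1,p1);o2,d2=ray(c2,p2)
    st=np.linalg.lstsq(np.c_[d1,-d2],o2-o1,rcond=None)[0]
    a=o1+d1*st[0];b=o2+d2*st[1];return (a+b)/2,np.linalg.norm(a-b)
def mask(c,lo,hi,roi=None):
    m=cv2.inRange(cv2.cvtColor(c["img"],cv2.COLOR_RGB2HSV),np.array(lo),np.array(hi))
    if roi: 
        k=np.zeros_like(m);x0,y0,x1,y1=roi;k[y0:y1,x0:x1]=255;m&=k
    return m
def big(m):
    return max(cv2.findContours(m,cv2.RETR_EXTERNAL,cv2.CHAIN_APPROX_NONE)[0],key=cv2.contourArea)
E
python3 - <<'E'
from h import *
C={n:np.load(n+"0.npy",allow_pickle=True).item() for n in("side","top")}
R={"top":(170,140,222,218),"side":(240,145,302,180)}
S={}
for n,c in C.items():
    print(n)
    m=mask(c,(90,60,60),(112,255,255),R[n])
    k=big(m);hull=cv2.convexHull(k)
    for z in(30,):
        P=np.array([onz(c,p[0],z)[:2] for p in k],np.float32);print("mould",z,cv2.minAreaRect(P))
    d=mask(c,(0,60,0),(25,255,90),R[n]);k=big(d);print(cv2.contourArea(k))
    P=np.array([onz(c,p[0],30)[:2] for p in k],np.float32);r=cv2.minAreaRect(P);print("slab@30",r);
    M=cv2.moments(d,True);S[n]=(M["m10"]/M["m00"],M["m01"]/M["m00"])
print("slab tri",tri(C["top"],S["top"],C["side"],S["side"]))
a=C["top"]["img"][138:222,165:335,::-1];b=C["side"]["img"][140:210,225:310,::-1];
f=lambda i,s:cv2.resize(i,None,fx=s,fy=s,interpolation=cv2.INTER_CUBIC)
a=f(C["top"]["img"][140:220,168:228,::-1],7);b=f(C["side"]["img"][143:180,238:302,::-1],6)
o=np.zeros((560,420+384,3),np.uint8)[:, :800];o[:,:420]=a;o[:222,420:800]=b[:,:380]
b2=f(C["side"]["img"][205:305,210:375,::-1],2.3);o[230:460,420:800]=b2[:,:380-0][:, :380]
cv2.imwrite("pics/crop0.png",o)
E
```

```text
side
mould 30 ((548.232421875, 207.62733459472656), (117.1910629272461, 190.8775634765625), 75.51107025146484)
127.0
slab@30 ((549.1771240234375, 224.059326171875), (44.3995246887207, 88.56272888183594), 75.79556274414062)
top
mould 30 ((551.2904052734375, 222.54617309570312), (85.00448608398438, 188.0787353515625), 75.44171905517578)
47.5
slab@30 ((529.1670532226562, 229.70437622070312), (35.60509490966797, 38.62825012207031), 75.09423828125)
slab tri (array([547.23987421, 226.00933335,  27.10526061]), np.float64(3.2816582429815866))Traceback (most recent call last):
  File "<stdin>", line 19, in <module>
ValueError: could not broadcast input array from shape (230,379,3) into shape (230,380,3)
```

Run:
```python
from h import *
C={n:np.load(n+"0.npy",allow_pickle=True).item() for n in("side","top")}
f=lambda i,s:cv2.resize(i,None,fx=s,fy=s,interpolation=cv2.INTER_CUBIC)
o=np.zeros((560,800,3),np.uint8)
def put(i,y,x):
    h,w=min(i.shape[0],560-y),min(i.shape[1],800-x);o[y:y+h,x:x+w]=i[:h,:w]
put(f(C["top"]["img"][140:220,168:228,::-1],5),0,0);put(f(C["side"]["img"][143:180,238:302,::-1],7),0,320)
put(f(C["side"]["img"][205:305,210:375,::-1],2.9),262,320)
put(f(C["top"]["img"][155:235,300:390,::-1],2),400,0)
cv2.imwrite("pics/crop0.png",o)
# profile along the mould axis in the top view: rays at z=30 / z=12
c=C["top"];u=np.array([.968,-.252])
for z in(30,):
  for s in range(-95,96,6):
    P=np.append(np.array([551.3,222.5])+s*u,z);q=proj(c,P).round().astype(int);print(s,c["img"][q[1],q[0]],end=" ")
# box: roof mask
print()
m=mask(c,(0,70,20),(14,255,110),(305,85,392,222));m=cv2.morphologyEx(m,cv2.MORPH_OPEN,np.ones((5,5)));k=big(m)
P=np.array([onz(c,p[0],85)[:2] for p in k],np.float32);print("roof",cv2.minAreaRect(P),cv2.boundingRect(k))
```

```text
-95 [ 96 116 126] -89 [113 145 162] -83 [108 139 156] -77 [112 145 162] -71 [112 145 163] -65 [107 138 154] -59 [101 128 144] -53 [ 93 118 132] -47 [58 58 59] -41 [60 50 46] -35 [61 50 47] -29 [61 51 49] -23 [59 50 47] -17 [64 52 48] -11 [62 51 48] -5 [63 52 49] 1 [60 50 47] 7 [64 51 48] 13 [62 51 48] 19 [62 51 49] 25 [60 50 48] 31 [64 52 49] 37 [61 51 49] 43 [68 63 63] 49 [ 94 120 134] 55 [ 97 123 137] 61 [ 97 124 138] 67 [ 97 125 137] 73 [100 127 142] 79 [110 142 158] 85 [114 147 164] 91 [114 147 164] 
roof ((687.031982421875, -250.22329711914062), (211.2104034423828, 222.2958526611328), 84.42899322509766) (314, 91, 73, 75)
```

View pics/crop0.png

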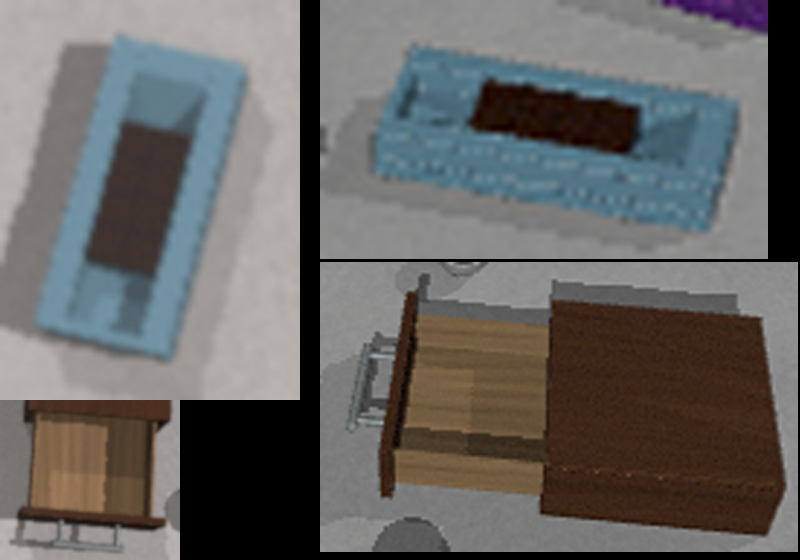

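The enlarged crop shows the finger well at the robot-side end of the blue mould, near (110,300), and the ramp at the far end, near (165,100). So mould +x is about (0.968, -0.252), with its centre near (551, 223). The drawer is open towards the robot. Next I move above the well.

>>> {"method": "play_rows", "body": {"series": [[-0.34,-0.103,0,0,0,-0.0283,0],[-0.34,-0.103,0,0,0,-0.0283,0],[-0.34,-0.103,0,0,0,-0.0283,0],[-0.34,-0.103,0,0,0,-0.0283,0],[-0.34,-0.103,0,0,0,-0.0283,0],[-0.34,-0.103,0,0,0,-0.0283,0],[-0.34,-0.103,0,0,0,-0.0283,0],[-0.34,-0.103,0,0,0,-0.0283,0]], "force": 40}}

```text
clock: 0.77
tool_pos: [467.3, 255.9, 242.0]
ee_rot: [-0.399, -3.115, 0.0]
ft_force: [0.5, 0.5, -0.7]
width: -0.2
gripper_force: 0.0
```

```bash
cat > plan.py <<'E'
from workcell import *
import numpy as np
from scipy.spatial.transform import Rotation as R
def fmt(s):return f"t={s['clock']:.2f} pos={s['tool_pos'].round(1)} F={s['ft_force'].round(1)} w={s['width']:.1f} g={s['gripper_force']:.1f} q6={s['joints'][5]:.2f}"
def down(yx,tilt=0):
    """tool x along world heading yx (deg), z down; then turned by tilt (deg) about tool y"""
    a=np.radians(yx);x=np.array([np.cos(a),np.sin(a),0]);z=np.array([0,0,-1.]);return R.from_matrix(np.c_[x,np.cross(z,x),z])*R.from_euler('y',tilt,degrees=True)
def row(pos,rot=None,s=None):
    s=s or get_state();r=R.from_rotvec(s["ee_rot"])
    d=r.inv().apply(np.array(pos)-s["tool_pos"])/1000
    w=(r.inv()*rot).as_rotvec()/(2*np.pi) if rot is not None else np.zeros(3)
    return np.r_[d,w].round(4).tolist()
E
python3 - <<'E'
from plan import *
from h import *
s=get_state();print(fmt(s),R.from_rotvec(s["ee_rot"]).as_matrix().round(3).tolist())
u=np.array([.968,-.252])
C={n:read_camera(n) for n in("side","top")}
np.save("C1.npy",C,allow_pickle=True)
W=np.array([550.5,223])-67*u;print(W,row([*W,100],down(165.4)))
# what things are and where, top view
c=C["top"]
for n,p,z in(("bowl",(406/1.5,290/1.5),30),("mill",(120/1.5,328/1.5),130),("handleL",(490/1.5,342/1.5),42),("handleR",(542/1.5,345/1.5),42),("panelL",(466/1.5,317/1.5),79),("panelR",(572/1.5,325/1.5),79)):print(n,onz(c,p,z).round(0))
E
```

```text
t=0.77 pos=[467.3 255.9 242. ] F=[ 0.5  0.5 -0.7] w=-0.2 g=0.0 q6=0.76 [[-0.968, 0.252, -0.001], [0.252, 0.968, -0.0], [0.001, -0.0, -1.0]]
[485.644 239.884] [-0.0181, -0.0092, 0.1418, -0.0002, 0.0003, -0.0013]
bowl [501.  -8.  30.]
mill [422. 530. 130.]
handleL [ 391. -172.   42.]
handleR [ 383. -275.   42.]
panelL [ 437. -123.   79.]
panelR [ 418. -326.   79.]
```

>>> {"method": "play_rows", "body": {"series": [[-0.018,-0.009,0.03,0,0,0,0],[-0.018,-0.009,0.07,0,0,0,0],[-0.018,-0.009,0.11,0,0,0,0],[-0.018,-0.009,0.14,0,0,0,0],[-0.018,-0.009,0.14,0,0,0,0],[-0.018,-0.009,0.14,0,0,0,0]]}}

```text
clock: 1.37
tool_pos: [479.4, 243.9, 100.9]
ee_rot: [-0.398, -3.112, 0.004]
ft_force: [0.5, 0.3, 0.6]
width: 0.4
gripper_force: 0.0
```

Run:
```python
from plan import *
from h import *
s=get_state();print(fmt(s))
u=np.array([.968,-.252]);W=np.array([550.5,223])-67*u
print(row([*W,60],down(165.4)),row([*W,28],down(165.4)))
c=read_camera("side");t=read_camera("top")
f=lambda i:cv2.resize(i[:,:,::-1],None,fx=4,fy=4,interpolation=cv2.INTER_CUBIC)
cv2.imwrite("pics/c1.png",np.hstack([f(c["img"][100:200,220:310]),f(t["img"][135:235,160:250])]))
# proj of fingertip
P=s["tool_pos"]+[0,0,-11];print(proj(c,P),proj(t,P))
```

```text
t=1.37 pos=[479.4 243.9 100.9] F=[0.5 0.3 0.6] w=0.4 g=0.0 q6=0.73
[-0.0072, -0.0022, 0.0409, -0.0005, -0.0006, 0.0] [-0.0073, -0.002, 0.0729, -0.0005, -0.0006, 0.0]
[253.38035675 143.36436021] [184.68110741 198.70710694]
```

View pics/c1.png

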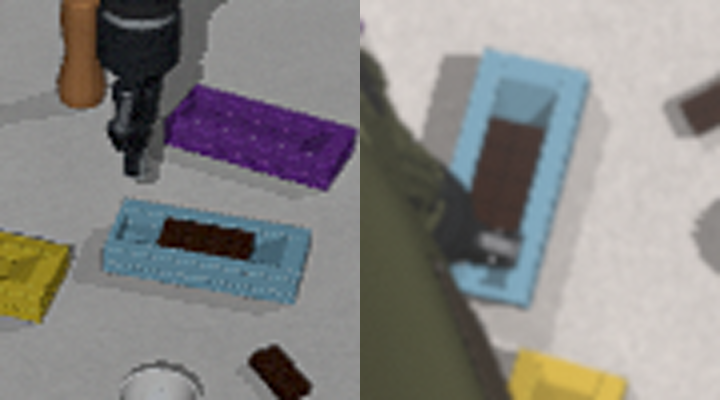

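The fingertip appears at side (133,170) in the crop, about 1 px from where it should project. It hangs over the robot-side well of the blue mould, so I lower it.

>>> {"method": "play_rows", "body": {"series": [[-0.0072,-0.002,0,0,0,0,0],[-0.0072,-0.002,0.02,0,0,0,0],[-0.0072,-0.002,0.04,0,0,0,0],[-0.0072,-0.002,0.04,0,0,0,0],[-0.0072,-0.002,0.04,0,0,0,0]]}}

```text
clock: 1.88
tool_pos: [488.5, 240.7, 63.3]
ee_rot: [0.399, 3.116, 0.0]
ft_force: [-0.5, -0.2, 0.2]
width: -0.2
gripper_force: 0.0
```

Run:
```python
from plan import *
s=get_state();print(fmt(s))
u=np.array([.968,-.252]);W=np.array([550.5,223])-67*u
print(row([*W,27],down(165.4)))
```

```text
t=1.88 pos=[488.5 240.7  63.3] F=[-0.5 -0.2  0.2] w=-0.2 g=0.0 q6=0.71
[0.0025, -0.0015, 0.0363, 0.0, 0.0001, -0.0]
```

>>> {"method": "play_rows", "body": {"series": [[0.003,-0.001,0,0,0,0,0],[0.003,-0.001,0,0,0,0,0],[0.003,-0.001,0.015,0,0,0,0],[0.003,-0.001,0.025,0,0,0,0],[0.003,-0.001,0.034,0,0,0,0],[0.003,-0.001,0.034,0,0,0,0],[0.003,-0.001,0.034,0,0,0,0]]}}

```text
clock: 2.47
tool_pos: [484.2, 240.2, 27.9]
ee_rot: [-0.399, -3.115, 0.001]
ft_force: [-1.0, 0.2, 0.4]
width: -0.1
gripper_force: 0.0
```

Run:
```python
from plan import *
s=get_state();print(fmt(s))
u=np.array([.968,-.252]);v=np.array([.252,.968])
d=s["tool_pos"][:2]-[550.5,223];print("mould xy",d@u,d@v)
```

```text
t=2.47 pos=[484.2 240.2  27.9] F=[-1.   0.2  0.4] w=-0.1 g=0.0 q6=0.72
mould xy -68.4942659010667 -0.04101826576935935
```

>>> {"method": "play_rows", "body": {"series": [[-0.006,0,0,0,0,0,0],[-0.012,0,0,0,0,0,0],[-0.018,0,0,0,0,0,0],[-0.024,0,0,0,0,0,0],[-0.03,0,0,0,0,0,0],[-0.035,0,0,0,0,0,0],[-0.04,0,0,0,0,0,0],[-0.04,0,0,0,0,0,0]]}}

```text
clock: 3.13
tool_pos: [525.1, 230.2, 28.5]
ee_rot: [0.401, 3.114, 0.001]
ft_force: [-0.0, 0.4, 0.0]
width: -0.3
gripper_force: 0.0
```

Run:
```python
from plan import *
s=get_state();print(fmt(s))
u=np.array([.968,-.252]);v=np.array([.252,.968])
d=s["tool_pos"][:2]-[550.5,223];print("mould xy",d@u,d@v)
```

```text
t=3.13 pos=[525.1 230.2  28.5] F=[-0.   0.4  0. ] w=-0.3 g=0.0 q6=0.67
mould xy -26.359876689903746 0.5852188571861777
```

Slab pushed about 31 mm so far; continuing.

>>> {"method": "play_rows", "body": {"series": [[-0.005,0,0,0,0,0,0],[-0.01,0,0,0,0,0,0],[-0.015,0,0,0,0,0,0],[-0.02,0,0,0,0,0,0],[-0.024,0,0,0,0,0,0],[-0.024,0,0,0,0,0,0]]}}

```text
clock: 3.63
tool_pos: [548.0, 224.1, 28.4]
ee_rot: [0.4, 3.115, 0.0]
ft_force: [1.1, -0.1, -0.4]
width: -0.0
gripper_force: 0.0
```

Run:
```python
from plan import *
from h import *
s=get_state();print(fmt(s))
u=np.array([.968,-.252]);v=np.array([.252,.968])
d=s["tool_pos"][:2]-[550.5,223];print("mould xy",d@u,d@v)
c=read_camera("side");t=read_camera("top")
f=lambda i:cv2.resize(i[:,:,::-1],None,fx=5,fy=5,interpolation=cv2.INTER_CUBIC)
cv2.imwrite("pics/c2.png",np.hstack([f(c["img"][105:185,230:310]),f(t["img"][135:215,165:245])]))
```

```text
t=3.63 pos=[548.  224.1  28.4] F=[ 1.1 -0.1 -0.4] w=-0.0 g=0.0 q6=0.64
mould xy -2.733071735192561 0.4767321763206775
```

View pics/c2.png

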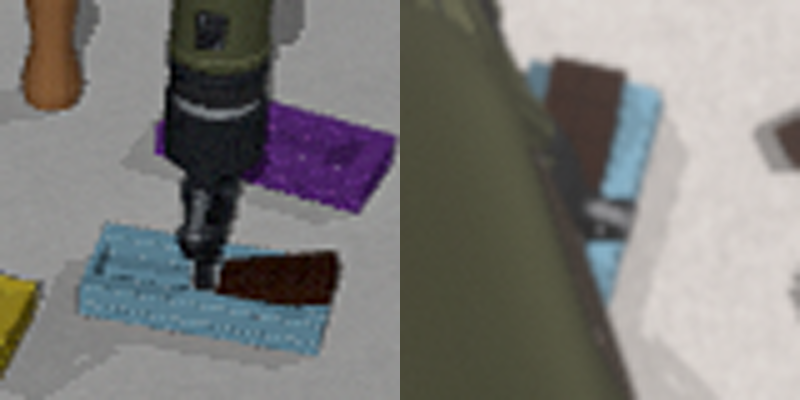

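The slab leans on the ramp edge, with its lead end up at side (335,275) and top (590,75) in the crop. I withdraw, lift, and open partway before measuring how it stands.

>>> {"method": "play_rows", "body": {"series": [[0.008,0,0,0,0,0,0],[0.012,0,0,0,0,0,0],[0.012,0,-0.03,0,0,0,0],[0.012,0,-0.07,0,0,0,0.75],[0.012,0,-0.1,0,0,0,0.75],[0.012,0,-0.1,0,0,0,0.75],[0.012,0,-0.1,0,0,0,0.75]]}}

```text
clock: 4.32
tool_pos: [536.0, 228.3, 130.6]
ee_rot: [0.398, 3.112, 0.004]
ft_force: [-0.9, -0.0, -0.7]
width: 48.6
gripper_force: 0.0
```

Run:
```python
from plan import *
from h import *
s=get_state();print(fmt(s))
C={"side":read_camera("side"),"top":read_camera("top")}
S={}
for n,roi in(("top",(190,138,222,190)),("side",(262,145,303,175))):
    m=mask(C[n],(0,40,0),(25,255,95),roi);k=big(m);h=cv2.convexHull(k);q=cv2.approxPolyDP(h,2.5,True)[:,0]
    print(n,cv2.contourArea(k),q.tolist());S[n]=q
    np.save("C2.npy",C,allow_pickle=True)
f=lambda i:cv2.resize(i[:,:,::-1],None,fx=5,fy=5,interpolation=cv2.INTER_CUBIC)
cv2.imwrite("pics/c3.png",np.hstack([f(C["side"]["img"][105:185,230:310]),f(C["top"]["img"][135:215,165:245])]))
# expected corners of top face
u=np.array([.968,-.252,0]);v=np.array([.252,.968,0]);O=np.array([550.5,223,0])
t=np.arctan2(18,61.5);e=np.cos(t)*u+[0,0,np.sin(t)];nn=-np.sin(t)*u+[0,0,np.cos(t)]
B=O+13.5*u+[0,0,12]
for a,b,h in((90,22,18),(90,-22,18),(90,22,0),(90,-22,0),(0,-22,18),(0,22,18)):
    P=B+a*e+b*v+h*nn;print(a,b,h,P.round(1),proj(C["side"],P).round(1),proj(C["top"],P).round(1))
```

```text
t=4.32 pos=[536.  228.3 130.6] F=[-0.9 -0.  -0.7] w=48.6 g=0.0 q6=0.66
top 252.5 [[196, 147], [208, 150], [205, 167], [200, 171], [193, 165]]
side 171.5 [[295, 165], [273, 163], [275, 157], [296, 155]]
90 22 18 [647.8 220.4  54.6] [297.1 155. ] [195.6 146.3]
90 -22 18 [636.7 177.8  54.6] [295.2 161.9] [209.4 149.5]
90 22 0 [652.7 219.1  37.3] [298.  158.8] [197.1 146.4]
90 -22 0 [641.6 176.5  37.3] [296.1 165.7] [210.6 149.5]
0 -22 18 [553.1 199.6  29.3] [272.4 163.3] [203.4 178. ]
0 22 18 [564.2 242.2  29.3] [274.7 156.6] [189.8 174.8]
```

View pics/c3.png

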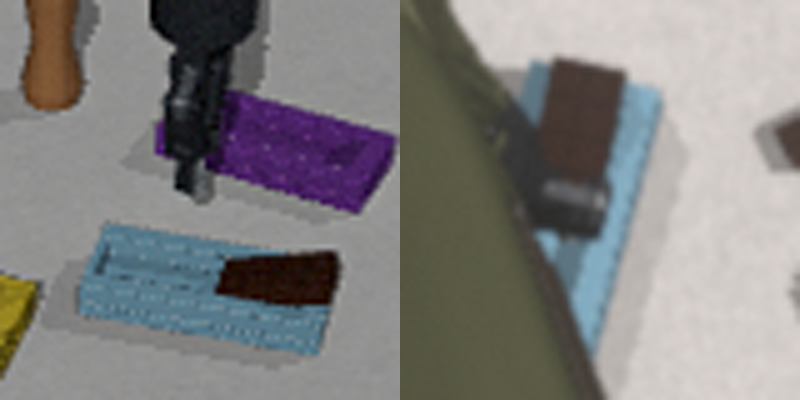

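The slab matches the expected leaning pose to about 1 px: top corners at side (297,155) and (295,162), and top (196,146) and (209,150). I move to a tilted pre-grasp.

```bash
cat >> plan.py <<'E'
u=np.array([.968,-.252,0]);v=np.array([.252,.968,0]);O=np.array([550.5,223,0])
t=np.arctan2(18,61.5);e=np.cos(t)*u+[0,0,np.sin(t)];nn=-np.sin(t)*u+[0,0,np.cos(t)]
G=O+13.2*u+[0,0,12]+76*e+12*nn
RG=down(165.4,-np.degrees(t))
E
python3 - <<'E'
from plan import *
s=get_state();print(fmt(s),G);print(row(G+60*nn,RG))
E
```

```text
t=4.42 pos=[533.9 227.2 127.6] F=[-0.4 -0.6 -0.5] w=62.8 g=0.0 q6=0.66 [630.62064164 202.14214701  44.86515413]
[-0.0831, 0.0001, 0.0251, -0.0001, -0.0455, 0.0001]
```

>>> {"method": "play_rows", "body": {"series": [[-0.03,0,0.0,0,-0.015,0,0.75],[-0.06,0,0.0,0,-0.03,0,0.75],[-0.083,0,0.01,0,-0.0455,0,0.75],[-0.083,0,0.025,0,-0.0455,0,0.75],[-0.083,0,0.025,0,-0.0455,0,0.75],[-0.083,0,0.025,0,-0.0455,0,0.75],[-0.083,0,0.025,0,-0.0455,0,0.75]]}}

```text
clock: 5.0
tool_pos: [614.7, 206.2, 102.5]
ee_rot: [0.363, 2.836, -0.054]
ft_force: [0.3, 0.2, 0.8]
width: 63.8
gripper_force: 0.0
```

Run:
```python
from plan import *
s=get_state();print(fmt(s));print(row(G+25*nn,RG),row(G,RG))
```

```text
t=5.00 pos=[614.7 206.2 102.5] F=[0.3 0.2 0.8] w=63.8 g=0.0 q6=0.64
[0.0004, 0.0001, 0.0349, -0.0002, -0.0001, 0.0] [0.0003, 0.0002, 0.0599, -0.0002, -0.0001, 0.0]
```

>>> {"method": "play_rows", "body": {"series": [[0,0,0.015,0,0,0,0.75],[0,0,0.03,0,0,0,0.75],[0,0,0.04,0,0,0,0.75],[0,0,0.048,0,0,0,0.75],[0,0,0.054,0,0,0,0.75],[0,0,0.06,0,0,0,0.75],[0,0,0.06,0,0,0,0.75],[0,0,0.06,0,0,0,0.75]]}}

```text
clock: 5.67
tool_pos: [631.8, 202.1, 45.7]
ee_rot: [0.363, 2.835, -0.052]
ft_force: [0.5, 0.3, -0.4]
width: 64.1
gripper_force: 0.0
```

Run:
```python
from plan import *
s=get_state();print(fmt(s));print(row(G,RG))
```

```text
t=5.67 pos=[631.8 202.1  45.7] F=[ 0.5  0.3 -0.4] w=64.1 g=0.0 q6=0.62
[0.0013, -0.0003, 0.0004, -0.0, 0.0001, -0.0]
```

In place with no contact. I close.

>>> {"method": "play_rows", "body": {"series": [[0,0,0,0,0,0,0.3],[0,0,0,0,0,0,0.3],[0,0,0,0,0,0,0.3],[0,0,0,0,0,0,0.3],[0,0,0,0,0,0,0.3],[0,0,0,0,0,0,0.3]], "force": 45}}

```text
clock: 6.17
tool_pos: [632.2, 202.5, 46.7]
ee_rot: [0.363, 2.833, -0.051]
ft_force: [-2.3, -0.8, 5.9]
width: 43.0
gripper_force: 47.0
```

>>> {"method": "play_rows", "body": {"series": [[-0.001,0,-0.004,0,0,0,0.3],[-0.003,0,-0.01,0,0,0,0.3],[-0.006,0,-0.02,0,0,0,0.3],[-0.011,0,-0.038,0,0,0,0.3],[-0.017,0,-0.058,0,0,0,0.3],[-0.023,0,-0.077,0,0,0,0.3],[-0.028,0,-0.096,0,0,0,0.3],[-0.028,0,-0.096,0,0,0,0.3]]}}

```text
clock: 6.83
tool_pos: [634.8, 203.3, 151.6]
ee_rot: [0.364, 2.826, -0.046]
ft_force: [-0.3, -0.1, -0.0]
width: 42.6
gripper_force: 46.4
```

Run:
```python
from plan import *
from h import *
s=get_state();print(fmt(s));C={"side":read_camera("side"),"top":read_camera("top")}
f=lambda i,k:cv2.resize(i[:,:,::-1],None,fx=k,fy=k,interpolation=cv2.INTER_CUBIC)
cv2.imwrite("pics/c4.png",np.hstack([f(C["side"]["img"][85:205,230:330],4),f(C["top"]["img"][155:275,300:400],4)]))
# box & handle from C1/now: triangulate panel/roof/handle
np.save("C4.npy",C,allow_pickle=True)
print(row(s["tool_pos"]+[0,0,60],down(165.4)))
```

```text
t=6.83 pos=[634.8 203.3 151.6] F=[-0.3 -0.1 -0. ] w=42.6 g=46.4 q6=0.62
[-0.0204, 0.0015, -0.0612, 0.0003, 0.0458, -0.0001]
```

View pics/c4.png

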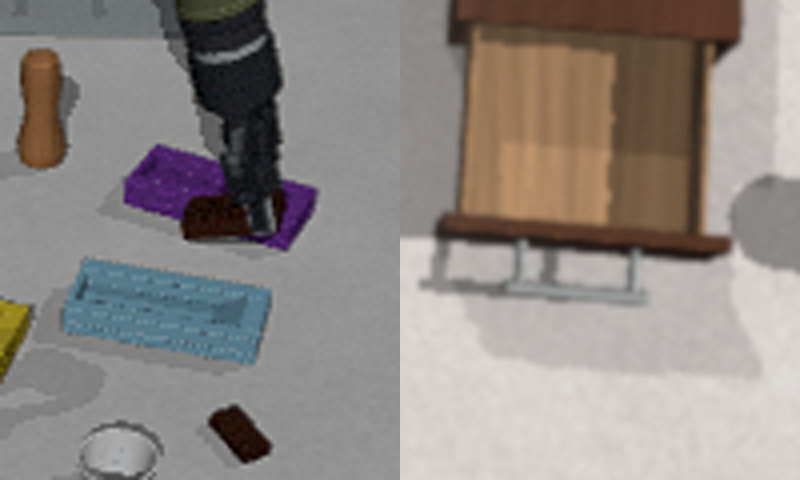

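The slab is held, clear of the mould, at side crop (235,220). The drawer handle bar runs from (510,288) to (645,298) in the crop, and rays put its centre near (387,-224), so the drawer is about 144 mm out. I level the slab and lift it, then cross-check the box height from both views.

>>> {"method": "play_rows", "body": {"series": [[-0.003,0,-0.01,0,0.01,0,0.3],[-0.009,0,-0.025,0,0.02,0,0.3],[-0.015,0,-0.045,0,0.035,0,0.3],[-0.02,0,-0.06,0,0.0458,0,0.3],[-0.02,0,-0.06,0,0.0458,0,0.3],[-0.02,0,-0.06,0,0.0458,0,0.3]]}}

```text
clock: 7.43
tool_pos: [634.9, 201.3, 207.6]
ee_rot: [-0.401, -3.114, 0.0]
ft_force: [-0.1, -0.0, -1.1]
width: 43.0
gripper_force: 46.3
```

```bash
cat >> plan.py <<'E'
bx=np.array([.9953,-.0971,0]);by=np.array([.0971,.9953,0]);BO=np.array([577.5,-239.5,0])
E
python3 - <<'E'
from plan import *
from h import *
s=get_state();print(fmt(s));C=np.load("C4.npy",allow_pickle=True).item()
k=1.5
for a,b in(((479,137),(545,337)),((471,247),(436,328))):
    print("roof corner tri",tri(C["top"],np.array(a)/k,C["side"],np.array(b)/k))
print("expect",(BO+220*bx+105*by).round(),(BO+105*by).round())
H=BO-191*bx
for n in C:
    print(n,[ (proj(C[n],P+[0,0,z])*k).round().tolist() for P,z in((H+50*by,42),(H-50*by,42),(BO-156*bx+105*by,79),(BO-156*bx-105*by,79),(BO-0*bx-105*by,85),(BO+220*bx-105*by,85))])
Tg=BO-51*bx
print(Tg,row([*Tg[:2],200],down(174.4)))
E
```

```text
t=7.43 pos=[634.9 201.3 207.6] F=[-0.1 -0.  -1.1] w=43.0 g=46.3 q6=0.56
roof corner tri (array([ 810.2140851 , -163.15461118,   81.15261368]), np.float64(6.427800309437332))
roof corner tri (array([ 585.34879471, -137.75954759,   77.08425754]), np.float64(16.517064750107238))
expect [ 807. -156.    0.] [ 588. -135.    0.]
side [[338.0, 352.0], [331.0, 391.0], [358.0, 321.0], [344.0, 405.0], [431.0, 410.0], [555.0, 421.0]]
top [[489.0, 341.0], [540.0, 345.0], [465.0, 319.0], [574.0, 328.0], [577.0, 249.0], [580.0, 143.0]]
[ 526.7397 -234.5479    0.    ] [-0.0058, -0.449, 0.0077, -0.0, -0.0002, -0.0252]
```

>>> {"method": "play_rows", "body": {"series": [[-0.001,-0.02,0,0,0,0,0.3],[-0.001,-0.05,0,0,0,-0.005,0.3],[-0.002,-0.08,0,0,0,-0.01,0.3],[-0.003,-0.11,0,0,0,-0.015,0.3],[-0.004,-0.14,0,0,0,-0.02,0.3],[-0.005,-0.17,0,0,0,-0.025,0.3],[-0.006,-0.2,0,0,0,-0.025,0.3],[-0.006,-0.23,0,0,0,-0.025,0.3]]}}

```text
clock: 8.1
tool_pos: [578.8, -23.1, 206.4]
ee_rot: [-0.152, -3.133, 0.001]
ft_force: [0.5, 0.2, -0.2]
width: 42.9
gripper_force: 46.3
```

Run:
```python
from plan import *
s=get_state();print(fmt(s));Tg=BO-51*bx
print(row([*Tg[:2],190],down(174.4)))
```

```text
t=8.10 pos=[578.8 -23.1 206.4] F=[ 0.5  0.2 -0.2] w=42.9 g=46.3 q6=0.06
[0.0313, -0.2154, 0.0167, -0.0001, -0.0008, 0.0002]
```

>>> {"method": "play_rows", "body": {"series": [[0.004,-0.03,0,0,0,0,0.3],[0.01,-0.07,0,0,0,0,0.3],[0.016,-0.11,0,0,0,0,0.3],[0.022,-0.15,0,0,0,0,0.3],[0.027,-0.19,0.005,0,0,0,0.3],[0.031,-0.21,0.015,0,0,0,0.3],[0.031,-0.21,0.015,0,0,0,0.3],[0.031,-0.21,0.015,0,0,0,0.3]]}}

```text
clock: 8.77
tool_pos: [527.4, -227.9, 191.3]
ee_rot: [-0.156, -3.132, -0.003]
ft_force: [-0.2, -0.3, -0.9]
width: 42.8
gripper_force: 46.3
```

>>> {"method": "play_rows", "body": {"series": [[0,0,0,0,0,0,0.3],[0,0,0,0,0,0,0.3],[0,0,0,0,0,0,0.3]]}}

```text
clock: 9.02
tool_pos: [530.4, -226.9, 193.9]
ee_rot: [-0.15, -3.136, -0.001]
ft_force: [0.1, -0.6, -1.6]
width: 43.0
gripper_force: 46.3
```

Run:
```python
from plan import *
from h import *
s=get_state();print(fmt(s));Tg=BO-51*bx
print(row([*Tg[:2],70],down(174.4)))
C={"side":read_camera("side"),"top":read_camera("top")}
f=lambda i,k:cv2.resize(i[:,:,::-1],None,fx=k,fy=k,interpolation=cv2.INTER_CUBIC)
cv2.imwrite("pics/c5.png",np.hstack([f(C["side"]["img"][165:305,200:320],3.3),f(C["top"]["img"][130:270,285:405],3.3)]))
```

```text
t=9.02 pos=[ 530.4 -226.9  193.9] F=[ 0.1 -0.6 -1.6] w=43.0 g=46.3 q6=-0.31
[0.0027, -0.008, 0.1239, 0.0001, -0.0003, 0.0003]
```

View pics/c5.png

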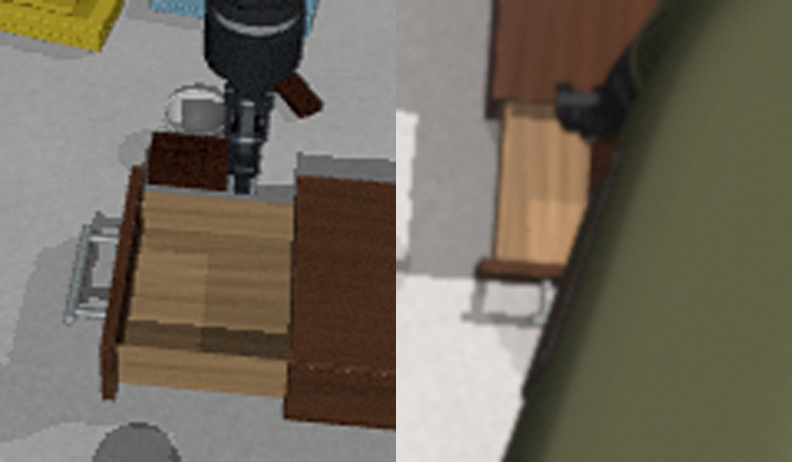

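The slab hangs level at side crop (190,160), over the open drawer and clear of the front panel at (125,270). I lower it.

>>> {"method": "play_rows", "body": {"series": [[0.002,-0.006,0.02,0,0,0,0.3],[0.002,-0.006,0.05,0,0,0,0.3],[0.002,-0.006,0.08,0,0,0,0.3],[0.002,-0.006,0.105,0,0,0,0.3],[0.002,-0.006,0.122,0,0,0,0.3],[0.002,-0.006,0.122,0,0,0,0.3],[0.002,-0.006,0.122,0,0,0,0.3],[0.002,-0.006,0.122,0,0,0,0.3]]}}

```text
clock: 9.78
tool_pos: [528.6, -234.2, 73.2]
ee_rot: [0.153, 3.138, -0.001]
ft_force: [0.0, -0.4, -0.4]
width: 42.7
gripper_force: 46.3
```

Run:
```python
from plan import *
s=get_state();print(fmt(s));Tg=BO-51*bx
print(row([*Tg[:2],32],down(174.4)))
```

```text
t=9.78 pos=[ 528.6 -234.2   73.2] F=[ 0.  -0.4 -0.4] w=42.7 g=46.3 q6=-0.32
[0.0018, -0.0005, 0.0412, -0.0001, 0.0, 0.0001]
```

>>> {"method": "play_rows", "body": {"series": [[0.002,0,0.01,0,0,0,0.3],[0.002,0,0.02,0,0,0,0.3],[0.002,0,0.028,0,0,0,0.3],[0.002,0,0.034,0,0,0,0.3],[0.002,0,0.039,0,0,0,0.3],[0.002,0,0.039,0,0,0,0.3],[0.002,0,0.039,0,0,0,0.3]]}}

```text
clock: 10.37
tool_pos: [525.1, -233.8, 32.7]
ee_rot: [-0.154, -3.135, -0.001]
ft_force: [-0.2, -0.1, -0.4]
width: 42.5
gripper_force: 46.3
```

>>> {"method": "play_rows", "body": {"series": [[0,0,0.001,0,0,0,0.3],[0,0,0.002,0,0,0,0.3],[0,0,0.003,0,0,0,0.3],[0,0,0.004,0,0,0,0.3],[0,0,0.004,0,0,0,0.3]]}}

```text
clock: 10.78
tool_pos: [525.2, -233.9, 28.9]
ee_rot: [-0.154, -3.136, -0.001]
ft_force: [-1.0, -0.1, -0.3]
width: 42.8
gripper_force: 46.3
```

>>> {"method": "play_rows", "body": {"series": [[0,0,0.001,0,0,0,0.3],[0,0,0.002,0,0,0,0.3],[0,0,0.002,0,0,0,0.3]]}}

```text
clock: 11.03
tool_pos: [525.9, -234.0, 27.8]
ee_rot: [-0.154, -3.138, -0.0]
ft_force: [-0.0, 0.9, 3.9]
width: 42.6
gripper_force: 46.8
```

>>> {"method": "play_rows", "body": {"series": [[0,0,0.001,0,0,0,0.3],[0,0,0.002,0,0,0,0.3],[0,0,0.002,0,0,0,0.3]]}}

```text
clock: 11.28
tool_pos: [527.9, -234.2, 27.7]
ee_rot: [0.153, 3.134, 0.0]
ft_force: [0.7, 1.1, 13.1]
width: 43.0
gripper_force: 48.0
```

The slab is touching the drawer floor. I ease off and release.

>>> {"method": "play_rows", "body": {"series": [[0,0,-0.002,0,0,0,0.3],[0,0,-0.002,0,0,0,0.4],[0,0,-0.002,0,0,0,0.6],[0,0,-0.002,0,0,0,0.7],[0,0,-0.002,0,0,0,0.7],[0,0,-0.002,0,0,0,0.7],[0,0,-0.002,0,0,0,0.7],[0,0,-0.002,0,0,0,0.7]]}}

```text
clock: 11.95
tool_pos: [525.1, -233.8, 26.7]
ee_rot: [-0.154, -3.135, -0.001]
ft_force: [0.3, -0.5, -0.4]
width: 59.9
gripper_force: 0.0
```

>>> {"method": "play_rows", "body": {"series": [[0,0,-0.01,0,0,0,0.7],[0,0,-0.03,0,0,0,0.7],[0,0,-0.06,0,0,0,0.7],[0,0,-0.09,0,0,0,0.7],[0,0,-0.12,0,0,0,0.7],[0,0,-0.12,0,0,0,0.7],[0,0,-0.12,0,0,0,0.7]]}}

```text
clock: 12.53
tool_pos: [527.3, -234.7, 149.9]
ee_rot: [0.154, 3.134, -0.003]
ft_force: [-0.6, -0.6, -0.7]
width: 59.6
gripper_force: 0.0
```

Run:
```python
from plan import *
s=get_state();print(fmt(s))
P=BO-250*bx
print(row([*P[:2],150],down(174.4)))
```

```text
t=12.53 pos=[ 527.3 -234.7  149.9] F=[-0.6 -0.6 -0.7] w=59.6 g=0.0 q6=-0.32
[0.1995, 0.0, -0.0008, -0.0002, 0.0006, -0.0]
```

>>> {"method": "play_rows", "body": {"series": [[0.03,0,0,0,0,0,0],[0.065,0,0,0,0,0,0],[0.1,0,0,0,0,0,0],[0.135,0,0,0,0,0,0],[0.17,0,0,0,0,0,0],[0.199,0,0,0,0,0,0],[0.199,0,0,0,0,0,0],[0.199,0,0,0,0,0,0]]}}

```text
clock: 13.2
tool_pos: [325.1, -213.5, 146.5]
ee_rot: [-0.156, -3.134, -0.003]
ft_force: [1.5, 0.0, -0.3]
width: -0.2
gripper_force: 0.0
```

Run:
```python
from plan import *
from h import *
s=get_state();print(fmt(s));P=BO-200*bx
print(row([*P[:2],66],down(174.4)))
C={"side":read_camera("side"),"top":read_camera("top")}
f=lambda i,k:cv2.resize(i[:,:,::-1],None,fx=k,fy=k,interpolation=cv2.INTER_CUBIC)
cv2.imwrite("pics/c6.png",np.hstack([f(C["side"]["img"][165:305,200:320],3.3),f(C["top"]["img"][130:270,285:405],3.3)]))
```

```text
t=13.20 pos=[ 325.1 -213.5  146.5] F=[ 1.5  0.  -0.3] w=-0.2 g=0.0 q6=-0.48
[-0.0541, -0.0014, 0.0803, 0.0003, -0.0007, -0.0003]
```

View pics/c6.png

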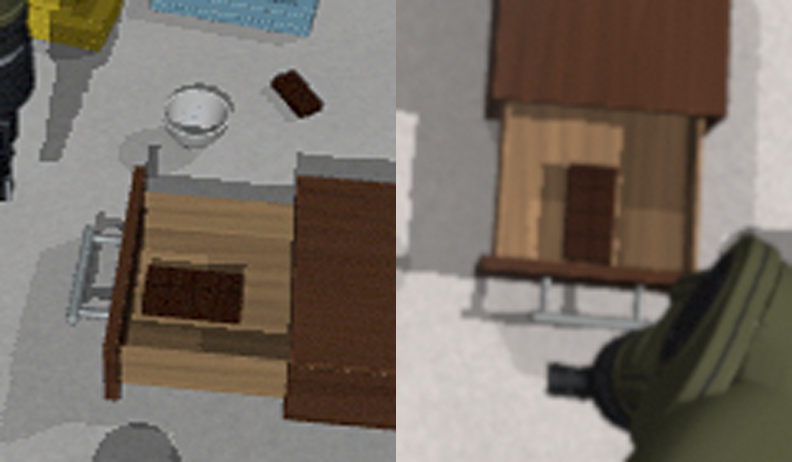

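The slab lies flat and square on the drawer floor, at side crop (195,295) and top crop (590,210). I lower the shut fingers in front of the panel, above the handle.

>>> {"method": "play_rows", "body": {"series": [[-0.02,0,0,0,0,0,0],[-0.045,0,0,0,0,0,0],[-0.06,0,0.02,0,0,0,0],[-0.06,0,0.05,0,0,0,0],[-0.06,0,0.079,0,0,0,0],[-0.06,0,0.079,0,0,0,0],[-0.06,0,0.079,0,0,0,0],[-0.06,0,0.079,0,0,0,0]]}}

```text
clock: 13.97
tool_pos: [388.1, -220.7, 68.8]
ee_rot: [-0.153, -3.137, -0.0]
ft_force: [-0.1, -0.1, 0.5]
width: 0.5
gripper_force: 0.0
```

Run:
```python
from plan import *
s=get_state();print(fmt(s));d=s["tool_pos"]-BO;print(d@bx,d@by)
```

```text
t=13.97 pos=[ 388.1 -220.7   68.8] F=[-0.1 -0.1  0.5] w=0.5 g=0.0 q6=-0.42
-190.31325000139543 0.3414431013888513
```

>>> {"method": "play_rows", "body": {"series": [[-0.008,0,0,0,0,0,0],[-0.015,0,0,0,0,0,0],[-0.02,0,0,0,0,0,0],[-0.025,0,0,0,0,0,0],[-0.031,0,0,0,0,0,0],[-0.037,0,0,0,0,0,0],[-0.043,0,0,0,0,0,0],[-0.05,0,0,0,0,0,0]]}}

```text
clock: 14.63
tool_pos: [436.7, -225.2, 68.0]
ee_rot: [-0.154, -3.135, -0.001]
ft_force: [-1.4, -1.6, 1.1]
width: -0.1
gripper_force: 1.0
```

>>> {"method": "play_rows", "body": {"series": [[-0.007,0,0,0,0,0,0],[-0.014,0,0,0,0,0,0],[-0.021,0,0,0,0,0,0],[-0.028,0,0,0,0,0,0],[-0.035,0,0,0,0,0,0],[-0.042,0,0,0,0,0,0],[-0.049,0,0,0,0,0,0],[-0.055,0,0,0,0,0,0]]}}

```text
clock: 15.3
tool_pos: [492.4, -230.7, 67.9]
ee_rot: [-0.154, -3.136, -0.001]
ft_force: [-2.0, -0.6, 0.3]
width: -0.1
gripper_force: 0.9
```

Run:
```python
from plan import *
s=get_state();print(fmt(s));d=s["tool_pos"]-BO;print(d@bx,d@by)
```

```text
t=15.30 pos=[ 492.4 -230.7   67.9] F=[-2.  -0.6  0.3] w=-0.1 g=0.9 q6=-0.34
-85.55480179641049 0.4928065757362505
```

>>> {"method": "play_rows", "body": {"series": [[-0.006,0,0,0,0,0,0],[-0.012,0,0,0,0,0,0],[-0.018,0,0,0,0,0,0],[-0.024,0,0,0,0,0,0],[-0.03,0,0,0,0,0,0],[-0.036,0,0,0,0,0,0],[-0.041,0,0,0,0,0,0],[-0.045,0,0,0,0,0,0]]}}

```text
clock: 15.97
tool_pos: [537.1, -235.0, 67.9]
ee_rot: [-0.154, -3.136, -0.001]
ft_force: [-0.6, -0.3, 0.3]
width: 0.3
gripper_force: 0.8
```

>>> {"method": "play_rows", "body": {"series": [[-0.001,0,0,0,0,0,0],[-0.002,0,0,0,0,0,0],[-0.003,0,0,0,0,0,0],[-0.004,0,0,0,0,0,0],[-0.005,0,0,0,0,0,0],[-0.006,0,0,0,0,0,0],[-0.006,0,0,0,0,0,0]]}}

```text
clock: 16.55
tool_pos: [542.5, -235.5, 67.9]
ee_rot: [-0.154, -3.136, -0.001]
ft_force: [-1.0, -0.3, 0.3]
width: -0.0
gripper_force: 0.5
```

Run:
```python
from plan import *
s=get_state();print(fmt(s));d=s["tool_pos"]-BO;print(d@bx,d@by)
```

```text
t=16.55 pos=[ 542.5 -235.5   67.9] F=[-1.  -0.3  0.3] w=-0.0 g=0.5 q6=-0.31
-35.246712209165736 0.5593100287886016
```

>>> {"method": "play_rows", "body": {"series": [[-0.001,0,0,0,0,0,0],[-0.002,0,0,0,0,0,0],[-0.003,0,0,0,0,0,0],[-0.004,0,0,0,0,0,0],[-0.004,0,0,0,0,0,0]]}}

```text
clock: 16.97
tool_pos: [545.7, -235.9, 67.9]
ee_rot: [-0.154, -3.135, -0.001]
ft_force: [-4.3, -0.1, 2.1]
width: -0.3
gripper_force: 1.8
```

>>> {"method": "play_rows", "body": {"series": [[-0.001,0,0,0,0,0,0],[-0.002,0,0,0,0,0,0],[-0.003,0,0,0,0,0,0],[-0.003,0,0,0,0,0,0]]}}

```text
clock: 17.3
tool_pos: [547.4, -236.0, 67.7]
ee_rot: [-0.154, -3.132, -0.001]
ft_force: [-5.2, 0.4, 3.6]
width: 0.1
gripper_force: 3.2
```

>>> {"method": "play_rows", "body": {"series": [[-0.001,0,0,0,0,0,0],[-0.002,0,0,0,0,0,0],[-0.002,0,0,0,0,0,0]]}}

```text
clock: 17.55
tool_pos: [549.0, -236.2, 67.6]
ee_rot: [-0.154, -3.132, -0.001]
ft_force: [-7.0, 0.5, 4.8]
width: -0.2
gripper_force: 3.4
```

The force is rising at the detent. I continue in millimetre steps.

>>> {"method": "play_rows", "body": {"series": [[-0.001,0,0,0,0,0,0],[-0.002,0,0,0,0,0,0],[-0.002,0,0,0,0,0,0]]}}

```text
clock: 17.8
tool_pos: [551.6, -236.4, 67.6]
ee_rot: [-0.154, -3.133, -0.001]
ft_force: [-4.8, 0.3, 2.8]
width: 0.1
gripper_force: 2.5
```

>>> {"method": "play_rows", "body": {"series": [[-0.001,0,0,0,0,0,0],[-0.002,0,0,0,0,0,0],[-0.002,0,0,0,0,0,0]]}}

```text
clock: 18.05
tool_pos: [555.5, -236.8, 67.7]
ee_rot: [-0.154, -3.136, -0.001]
ft_force: [-0.8, 0.0, -0.4]
width: -0.0
gripper_force: 0.6
```

>>> {"method": "play_rows", "body": {"series": [[-0.001,0,0,0,0,0,0],[-0.002,0,0,0,0,0,0],[-0.002,0,0,0,0,0,0]]}}

```text
clock: 18.3
tool_pos: [556.8, -237.0, 67.7]
ee_rot: [-0.154, -3.135, -0.001]
ft_force: [-4.0, 0.5, 0.3]
width: -0.0
gripper_force: 1.9
```

>>> {"method": "play_rows", "body": {"series": [[-0.001,0,0,0,0,0,0],[-0.002,0,0,0,0,0,0],[-0.002,0,0,0,0,0,0]]}}

```text
clock: 18.55
tool_pos: [556.8, -237.0, 67.7]
ee_rot: [-0.154, -3.131, -0.001]
ft_force: [-7.7, 0.4, 5.4]
width: 0.1
gripper_force: 4.1
```

The position stalled against the hard stop after the snap. I back off and check.

>>> {"method": "play_rows", "body": {"series": [[0.01,0,0,0,0,0,0],[0.03,0,0,0,0,0,0],[0.06,0,0,0,0,0,0],[0.06,0,-0.03,0,0,0,0],[0.06,0,-0.06,0,0,0,0],[0.06,0,-0.06,0,0,0,0],[0.06,0,-0.06,0,0,0,0]]}}

```text
clock: 19.13
tool_pos: [502.9, -232.6, 130.6]
ee_rot: [0.153, 3.132, -0.003]
ft_force: [0.8, 0.0, -0.1]
width: 0.1
gripper_force: 0.0
```

Run:
```python
from plan import *
from h import *
s=get_state();print(fmt(s))
C={"side":read_camera("side"),"top":read_camera("top")}
f=lambda i,k:cv2.resize(i[:,:,::-1],None,fx=k,fy=k,interpolation=cv2.INTER_CUBIC)
cv2.imwrite("pics/c7.png",f(C["side"]["img"][165:325,210:390],4))
```

```text
t=19.13 pos=[ 502.9 -232.6  130.6] F=[ 0.8  0.  -0.1] w=0.1 g=0.0 q6=-0.34
```

View pics/c7.png

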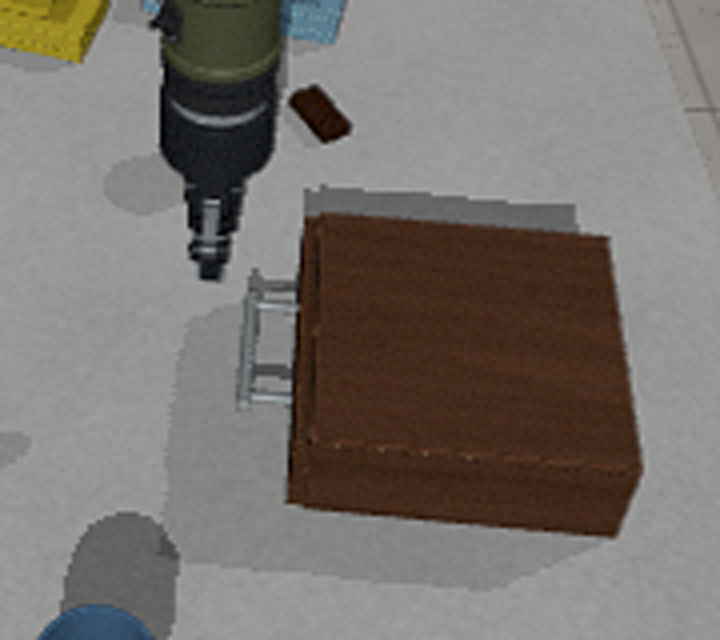

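The picture shows the drawer shut, its panel flush against the box front at (305,350). I hand the job in.

```bash
python3 -c "
from workcell import *
print(sign_off())"
```

```text
the job is handed in; nothing more can be done
None
```

The slab was laid flat, scored side up, in the drawer, the drawer was pushed past its detent to the stop with low force, and the job is handed in at about 19 s; sign-off returned no verdict.

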